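# Open the touch-latch bench cupboard

## Task

Get into the taller of the two bench cupboards without gripping anything: press its door in near the upper end of its free right-hand edge with the fingertips until the touch latch lets go, back off so that the spring pops the door ajar by itself, then reach behind the free edge with a finger and push the door wide open. Do not pinch the door, leave the lower cupboard shut, and do not disturb the things standing around.

Things in the scene. Friction and masses are not known exactly. Their poses are not given: they have to be found in the camera images.
- tall_cupboard: The taller plywood cupboard, fixed: 170 mm wide, carcass 130 mm deep, 200 mm high, one plain grey handleless door in front. Origin: centre of its underside on the table; its door looks along own -x, y runs along the width to the left seen from the robot, z up. Carcass front at own x = -65 mm, shut door's outer face at own x = -85 mm.
- tall_hinge (a point): On the vertical hinge line of the tall cupboard's door, at the height of the cupboard's top (200 mm). The hinge is on the left (+y) side: own x = -73 mm, y = +83 mm of the cupboard. It moves with the cupboard, not with the door.
- tall_press (a point): Point on the outer face of the tall cupboard's door where to press: 30 mm in from the free (right) edge, 30 mm below the top. Moves with the door.
- tall_edge (a point): Middle of the thickness of the tall door's free (right) edge, 168 mm from the hinge line, 30 mm below the door's top. Moves with the door. The door is 170 mm wide, 12 mm thick, reaches from 18 to 200 mm above the table and, shut, stands 8 mm clear of the carcass.
- tall_door (a joint): Angle of the tall door, rad: 0 shut, grows as it swings out to the robot, at most 1.75; down to -0.04 (stop) pressed in. Beyond about -0.02 (3 mm at tall_press, about 5 N) the latch lets go; when the fingers draw back a spring pushes the door out to 0.4 to 0.5, free edge 65 to 80 mm out. There it stays, and swings on with light friction (under 1 N), staying where left.
- low_cupboard: The lower plywood cupboard, fixed, of the same make, 170 x 130 mm and 145 mm high, the same kind of touch-latch door; leave it shut. Origin: centre of its underside.
- low_door (a joint): Angle of the low cupboard's door, rad: 0 shut, positive open. It must stay shut.
- spool_2: Bystander: green thread spool, 34 mm across, 48 mm high, standing on the low cupboard. Origin under its centre.
- jar_1: Bystander: beige jar with black cap, 43 mm across, 66 mm high, on the table in front of the cupboards. Origin under its centre.
- mug_1: Bystander: white mug, 82 x 114 mm, 91 mm high, at the left of the table. Origin under its centre.
- stock_box_1: Bystander: white carton, 86 x 135 x 66 mm, at the left of the table. Origin under its centre.
- gauge_case: Bystander: black gauge case, 74 x 112 x 46 mm, lying on the carton. Origin under its centre.
- tape_measure: Bystander: yellow tape measure, 66 x 74 x 36 mm, on the table in front. Origin under its centre.
- pliers_1: Bystander: red pliers, 60 x 187 x 14 mm, lying on the table in front. Origin under the centre.

How it is judged:
By the outcome, as a careful person would: the job done as asked, in the order asked, and still so for the second after the job is handed in, with the robot touching nothing.
It also fails if it takes over 48 s, if anything falls off the work surface, if the arm or the gripper's body presses on something with over 40 N, if the wrist force passes 120 N, or if a joint passes its speed limit or range.

## Robot

A 6-joint arm with a two-finger parallel gripper is mounted at the origin on the work surface; the furniture and walls round the work are solid. World frame = base frame: x ahead of the robot, y to its left, z up, the work surface at z = 0. Lengths are in m, angles in rad, forces in N, time in s.
With the tool pointing down it reaches from about 0.25 to 0.725 m from the base axis. Payload 4 kg.
Tool frame: the origin (TCP) lies on the centre line of the jaws, within the pads' length; the fingertips stand 22 mm ahead of it and the grasp point (between the pads) lies 3 mm ahead of it; z points along the fingers, y is the line along which they close (so a half turn about z gives the same grasp; the last joint's range is limited). The gripper opens to 85 mm and grips with 20 to 120 N. Pads are 22 mm wide; open, the fingers measure 114 mm over their backs; the gripper's body (76 mm by 85 mm) begins 54 mm behind the grasp point. The pads swing forward as they close: fully open they stand 13 mm farther back than shut.
Start: joints at [-1.304, 0.241, 0.005, 1.335, 0, 1.571], TCP at [0.132, -0.482, 0.253] pointing down, gripper open.
Joint ranges: [-2.72, 2.72], [-1.05, 1.87], [-1.09, 1.28], [-1.99, 2.15], [-1.42, 1.44], [-3.14, 3.14]. Speed limits (rad/s): [2.79, 2.79, 3.14, 3.14, 3.14, 3.14].

## Interface

Orientations are given as a unit quaternion [x, y, z, w].
In Python, from workcell import bot gives the robot as it stands.
- The arm moves only by the shell command python3 -m inch 'ROWS'. ROWS is JSON, one flat list of numbers, 7 for each row, row after row: the shift along the world's x, y, z in mm, then the turn, a rotation vector about the world's x, y, z in rad, then the opening in per cent of the stroke, from 0 (shut) to 100 (fully open). A call has 1 to 8 rows; each row is the pose to reach, as a shift and turn from the pose commanded when the call began; what a row does not reach only later rows make up. A row lasts 1/12 s, in which the tool goes at most 41.7 mm and 7.16 degrees, less where a joint would pass 70% of its speed; a pose out of reach is approached as far as the arm can. A call with a gripper value outside its range is refused whole. The fingers move at their own pace and stop on an object; the grip force is fixed at half the most. Time passes only in rows, so rows that repeat a pose let the fingers close. It gives the time, the measured TCP pose, the force, the opening and the grip force at its end, in the units of the state.
- bot.get_obs(): the state, without advancing time (a new reading comes with each control period).
- bot.camera(name): name is "scene" or "top" or "wrist"; returns the picture (420x560x3 uint8, blue, green, red); there is no depth.
- bot.camera_info(name): a dict with "intrinsics" (3x3 intrinsics, pixels), "camera_from_world" (4x4, takes a point from world to camera coordinates); the wrist camera has in their place "hand_eye" (4x4, takes a point from camera to tool coordinates, whose origin is the TCP and whose axes are the flange's). Camera axes: x right, y down, z forward; pixel columns grow to the right and rows downward; lengths in m; the calibration is good to about 2 mm. The wrist camera is an equidistant fisheye: a pixel r from the principal point sees the ray r / f radians off the axis. A picture is of the moment at which its call begins: read the wrist's pose just before it. camera_info takes no time and is no camera call.
- bot.job_done(): hands the job in; it is judged then, once.
Trained networks look in the newest picture that a camera, given by its name, has taken for a name from the list of things; names that differ only in an ending like _2 or _b are one class to them, and where a whole thing is asked for, a point or a joint stands for the part that bears it (a point fixed in the world has none). Each returns a list of dicts, best first, with "confidence" (0 to 1); they miss things now and then, are a little off and sometimes report something else, mostly with a low value. They report only what shows in the picture. A call takes as long as a camera call.
- bot.silhouettes(camera, target): "mask" (420x560 bool, what is visible of it) and "uv" ([column, row] in pixels, amid what is visible of it).
- bot.spot_point(camera, target): "uv" ([column, row] in pixels: a listed point, or the origin of a listed thing).
The state is a dict: "clock": time; "joint_pos": joint angles; "joint_vel": joint speeds; "tau": joint torques, N m; "eef_pos": TCP position; "tool_rot": TCP orientation; "ft_force": force on the tool from outside, world axes, zero at the start; "ft_torque": the same for the moment, N m; "grip_width": finger opening in m; "grasp_force": force on a finger pad.
Only numpy, scipy, OpenCV 4.12 (cv2) and the standard library are available. Lean on these libraries where they do the work, as an engineer would, in place of code of your own. Each camera call takes 0.05 s, during which the arm holds its last target. There are 200 camera calls.

## Working session

There is one attempt and no reset: what is moved stays moved. The work goes in short steps, Python scripts to look and compute and a shell command to move; the robot and the scene stay as the last step left them, time stands still between calls to the robot, and variables do not carry over. Pictures are saved under pics/ and viewed, at most 10 in all, crops included, and the job is handed in when it is done.

```bash
mkdir -p pics
cat > h.py <<'E'
import numpy as np, cv2
from workcell import bot
from scipy.spatial.transform import Rotation as R
def P(n):
    i=bot.camera_info(n); return np.array(i["intrinsics"]),np.array(i["camera_from_world"])
def tri(uv1,uv2,a="scene",b="top"):
    K1,T1=P(a);K2,T2=P(b)
    X=cv2.triangulatePoints(K1@T1[:3],K2@T2[:3],np.array(uv1,float).reshape(2,1),np.array(uv2,float).reshape(2,1))
    return (X[:3]/X[3]).ravel()
def atz(n,uv,z):
    K,T=P(n); d=T[:3,:3].T@np.linalg.inv(K)@[uv[0],uv[1],1]; c=-T[:3,:3].T@T[:3,3]
    return c+d*(z-c[2])/d[2]
def proj(n,X):
    K,T=P(n); p=K@(T[:3,:3]@np.array(X,float)+T[:3,3]); return p[:2]/p[2]
E
python3 - <<'E'
from h import *
a=bot.camera("scene");b=bot.camera("top")
cv2.imwrite("pics/s1.png",a);cv2.imwrite("pics/t1.png",b)
for t in ["tall_hinge","tall_press","tall_edge","tall_cupboard","low_cupboard","jar_1","mug_1","stock_box_1","tape_measure","pliers_1"]:
    d={}
    for c in ["scene","top"]:
        r=bot.spot_point(c,t); d[c]=r
        print(t,c,[(np.round(x["uv"],1).tolist(),round(x["confidence"],2)) for x in r[:2]])
    if d["scene"] and d["top"]: print("   ",np.round(tri(d["scene"][0]["uv"],d["top"][0]["uv"]),3))
o=bot.get_obs();print(o["clock"],o["eef_pos"],o["tool_rot"])
E
```

```text
tall_hinge scene [([216.6, 193.7], 0.79)]
tall_hinge top [([204.3, 176.7], 0.78)]
    [0.599 0.247 0.184]
tall_press scene [([266.5, 190.3], 0.86), ([194.6, 273.0], 0.51)]
tall_press top [([260.1, 191.6], 0.85)]
    [0.556 0.111 0.162]
tall_edge scene [([276.0, 184.1], 0.75)]
tall_edge top [([269.4, 186.5], 0.96)]
    [0.561 0.081 0.168]
tall_cupboard scene [([247.0, 215.5], 0.87)]
tall_cupboard top [([244.8, 174.9], 0.78)]
    [ 0.657  0.145 -0.03 ]
low_cupboard scene [([323.8, 181.6], 0.83)]
low_cupboard top [([344.2, 173.5], 0.63)]
    [ 0.641 -0.152 -0.02 ]
jar_1 scene [([319.0, 259.6], 0.86), ([276.3, 185.0], 0.71)]
jar_1 top [([286.1, 263.0], 0.62), ([227.0, 289.6], 0.33)]
    [ 0.374  0.048 -0.001]
mug_1 scene [([207.4, 330.7], 0.84)]
mug_1 top [([157.8, 289.9], 0.91)]
    [0.332 0.424 0.001]
stock_box_1 scene [([190.7, 284.2], 0.65)]
stock_box_1 top [([162.0, 236.9], 0.61)]
    [0.483 0.406 0.006]
tape_measure scene [([377.9, 231.6], 0.65)]
tape_measure top [([364.9, 260.1], 0.77), ([161.2, 232.8], 0.75)]
    [ 0.37  -0.176 -0.01 ]
pliers_1 scene [([275.6, 301.5], 0.95)]
pliers_1 top [([227.0, 289.6], 0.92), ([256.0, 194.1], 0.46)]
    [0.316 0.226 0.002]
1.1 [ 0.13184088 -0.48231791  0.25331941] [9.91115126e-01 1.33006789e-01 1.27705135e-05 1.20808946e-05]
```

View pics/s1.png

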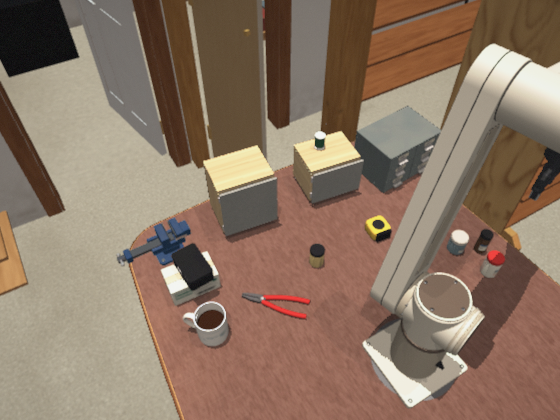

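View pics/t1.png

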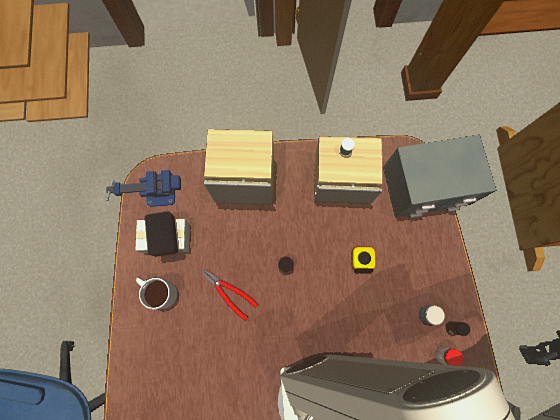

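The scene view shows the tall cupboard at about (240,190), the low one with its spool at (328,165), jar (317,255), pliers (280,303), carton and case (190,270). In the top view, the tall cupboard's front edge runs from about (205,183) to (273,183). The networks agree with this. Next I fit the cupboard pose.

```bash
cat > fit.py <<'E'
from h import *
from scipy.optimize import least_squares
pts={"h":(-.073,.083,.2),"p":(-.085,-.055,.17),"e":(-.079,-.085,.17),"o":(0,0,0)}
ob=[("h","scene",216.6,193.7),("h","top",204.3,176.7),("p","scene",266.5,190.3),("p","top",260.1,191.6),("e","scene",276,184.1),("e","top",269.4,186.5),("o","scene",247,215.5),("o","top",244.8,174.9)]
def w(q,p):
    c,s=np.cos(q[2]),np.sin(q[2]); return np.array([q[0]+c*p[0]-s*p[1],q[1]+s*p[0]+c*p[1],p[2]])
f=lambda q:np.concatenate([proj(c,w(q,pts[k]))-[u,v] for k,c,u,v in ob])
r=least_squares(f,[.65,.15,0],loss="soft_l1")
if __name__=="__main__":
    print(r.x.round(4),f(r.x).reshape(-1,2).round(1).tolist())
    for k in pts: print(k,w(r.x,pts[k]).round(3))
    im=[cv2.imread("pics/s1.png"),cv2.imread("pics/t1.png")]
    out=[]
    for n,i in zip(["scene","top"],im):
        i=cv2.resize(i,None,fx=4,fy=4,interpolation=cv2.INTER_CUBIC)
        for x in(-.085,.065):
            for z in(0.018,.2):
                for y in(-.085,.085):
                    u=(proj(n,w(r.x,(x,y,z)))+.5)*4
                    cv2.circle(i,tuple(int(t) for t in u),3,(0,0,255),-1)
        c=(proj(n,w(r.x,(-.05,0,.15)))*4).astype(int)
        out.append(i[max(c[1]-250,0):c[1]+250,c[0]-200:c[0]+200])
    cv2.imwrite("pics/fit1.png",np.hstack(out))
    for c in ["top"]: pass
    o=bot.get_obs();print(R.from_quat(o["tool_rot"]).as_matrix().round(3))
    print({k:np.array(v).round(3).tolist() for k,v in bot.camera_info("wrist").items()if k!="name"})
E
python3 fit.py
```

```text
[ 0.6494  0.1525 -0.1639] [[1.5, -2.1], [-1.1, 0.5], [0.8, -1.5], [-2.4, -2.5], [0.4, 0.5], [0.0, 1.2], [-4.0, -4.5], [0.2, 2.0]]
h [0.591 0.246 0.2  ]
p [0.557 0.112 0.17 ]
e [0.558 0.081 0.17 ]
o [0.649 0.152 0.   ]
[[ 0.965  0.264  0.   ]
 [ 0.264 -0.965 -0.   ]
 [ 0.     0.    -1.   ]]
{'intrinsics': [[325.192, 0.0, 283.307], [0.0, 325.192, 211.326], [0.0, 0.0, 1.0]], 'hand_eye': [[0.0, -0.962, -0.272, 0.069], [1.0, -0.0, 0.0, -0.0], [-0.0, -0.272, 0.962, -0.121], [0.0, 0.0, 0.0, 1.0]]}
```

View pics/fit1.png

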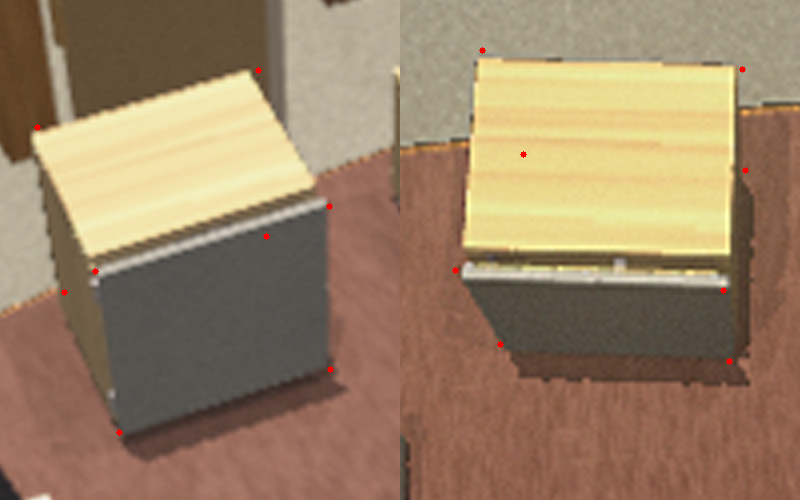

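The outline is off by several px in yaw, while the corners themselves are sharp. I refit on corners picked from this picture: in the scene crop the door's top runs (95,278)-(330,204) and its bottom (120,434)-(330,368); in the top crop its top runs (463,279)-(729,284).

```bash
cat > fit2.py <<'E'
from fit import *
q0=r.x.copy()
pk=[("scene",(-.085,.085,.2),95,278),("scene",(-.085,-.085,.2),330,204),("scene",(-.085,.085,.018),120,434),("scene",(-.085,-.085,.018),330,368),("scene",(.065,.085,.2),33,134),("scene",(.065,-.085,.2),250,72),
("top",(-.085,.085,.2),463,279),("top",(-.085,-.085,.2),729,284),("top",(-.085,-.085,.018),729,357),("top",(.065,.085,.2),477,60),("top",(.065,-.085,.2),737,66)]
P2=[]
for n,p,u,v in pk:
    c=(proj(n,w(q0,(-.05,0,.15)))*4).astype(int)
    P2.append((n,p,np.array([u-(400 if n=="top" else 0)+c[0]-200,v+max(c[1]-250,0)])/4-.5))
g=lambda q:np.concatenate([proj(n,w(q,p))-uv for n,p,uv in P2])
r2=least_squares(g,q0,loss="soft_l1"); q=r2.x
if __name__=="__main__":
    print(q.round(4),g(q).reshape(-1,2).round(1).tolist())
    for k in pts: print(k,w(q,pts[k]).round(3))
    print("normal",-np.cos(q[2]),-np.sin(q[2]))
E
python3 fit2.py
```

```text
[ 0.6487  0.1547 -0.1219] [[1.1, -0.6], [-0.0, -0.0], [0.7, 0.7], [0.4, -0.3], [-0.1, -0.2], [0.3, -0.5], [-1.5, -0.3], [-0.7, 0.6], [0.7, 0.4], [-0.6, -0.8], [-0.3, -0.2]]
h [0.586 0.246 0.2  ]
p [0.558 0.11  0.17 ]
e [0.56 0.08 0.17]
o [0.649 0.155 0.   ]
normal -0.9925826656520916 0.12157159144713099
```

```bash
python3 -m inch '[165,275,20,0,0,-0.2,0, 165,275,20,0,0,-0.2,0, 165,275,20,0,0,-0.2,0, 165,275,20,0,0,-0.2,0, 165,275,20,0,0,-0.2,0, 165,275,20,0,0,-0.2,0, 165,275,20,0,0,-0.2,0, 165,275,20,0,0,-0.2,0]'
```

```text
clock: 1.77
eef_pos: [0.2976, -0.2049, 0.2738]
tool_rot: [0.999, 0.034, 0.001, 0.0]
ft_force: [0.3, -0.1, -0.8]
grip_width: 0.0002
grasp_force: 0.0
```

```bash
python3 -m inch '[160,270,0,0,0,-0.19,0, 160,270,0,0,0,-0.19,0, 160,270,0,0,0,-0.19,0, 160,270,0,0,0,-0.19,0, 160,270,0,0,0,-0.19,0, 160,270,0,0,0,-0.19,0, 160,270,0,0,0,-0.19,0, 160,270,0,0,0,-0.19,0]'
```

```text
clock: 2.43
eef_pos: [0.4386, -0.0251, 0.2733]
tool_rot: [0.999, -0.038, 0.0, -0.015]
ft_force: [0.7, 0.3, -0.0]
grip_width: 0.0
grasp_force: 0.0
```

Run:
```python
from fit2 import *
o=bot.get_obs();Rm=R.from_quat(o["tool_rot"])
print(o["eef_pos"],Rm.as_matrix().round(3).tolist())
ax=np.array([-np.sin(q[2]),np.cos(q[2]),0]); t=.4
# desired: x axis along push dir, tilted
ph=q[2]; xd=np.array([np.cos(ph),np.sin(ph),0]); M0=np.c_[xd,-ax,[0,0,-1]]
Rd=R.from_rotvec(-t*ax)*R.from_matrix(M0)
tip=Rd.apply([.011,0,.022])
pc=w(q,pts["p"])-tip
print("turn",(Rd*Rm.inv()).as_rotvec().round(3),"contact tcp",pc.round(4),"shift to 15mm before (mm)",((pc-.015*xd-o["eef_pos"])*1000).round(0),"push",xd.round(3))
# wrist view
im=bot.camera("wrist");cv2.imwrite("pics/w1.png",im)
for t in["tall_press","tall_edge","tall_hinge"]:
    for d in bot.spot_point("wrist",t)[:2]:
        i=bot.camera_info("wrist");K=np.array(i["intrinsics"]);H=np.array(i["hand_eye"])
        v=(np.array(d["uv"])-K[:2,2])/K[0,0];a=np.hypot(*v);ray=np.r_[np.sin(a)*v/a,np.cos(a)]
        dd=Rm.apply(H[:3,:3]@ray);c=Rm.apply(H[:3,3])+o["eef_pos"];z=.2 if t=="tall_hinge" else .17
        print(t,d["confidence"],(c+dd*(z-c[2])/dd[2]).round(4))
```

```text
[ 0.43855732 -0.02506433  0.27326557] [[0.997, -0.075, 0.002], [-0.075, -0.997, 0.03], [-0.0, -0.03, -1.0]]
turn [-0.068 -0.395 -0.052] contact tcp [0.5391 0.1127 0.186 ] shift to 15mm before (mm) [ 86. 140. -87.] push [ 0.993 -0.122  0.   ]
tall_press 0.75 [0.5564 0.1075 0.17  ]
tall_edge 0.7 [0.5599 0.0812 0.17  ]
```

View pics/w1.png

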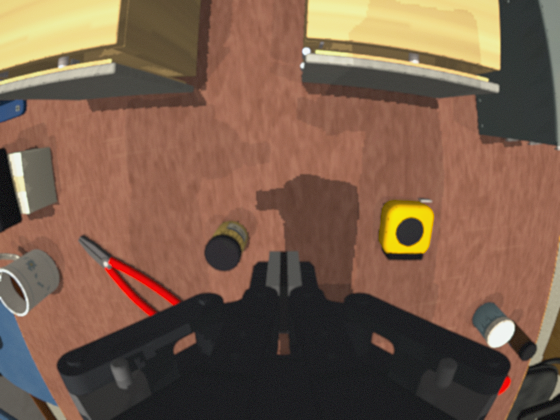

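The wrist view shows the tall door's free edge at top left (~(198,85)), the closed fingertips at (285,255), and jar and pliers well clear. The wrist points agree with the fit to 3 mm. I go to the pre-press pose.

```bash
python3 -m inch '[70,140,-15,-0.068,-0.395,-0.052,0, 70,140,-30,-0.068,-0.395,-0.052,0, 72,140,-50,-0.068,-0.395,-0.052,0, 72,140,-70,-0.068,-0.395,-0.052,0, 74,140,-87,-0.068,-0.395,-0.052,0, 76,140,-87,-0.068,-0.395,-0.052,0, 76,140,-87,-0.068,-0.395,-0.052,0, 76,140,-87,-0.068,-0.395,-0.052,0]'
```

```text
clock: 3.3
eef_pos: [0.4961, -0.0338, 0.1995]
tool_rot: [0.98, -0.035, 0.198, 0.001]
ft_force: [-0.5, 0.1, -0.0]
grip_width: 0.0002
grasp_force: 0.0
```

Run:
```python
from fit2 import *
o=bot.get_obs();Rm=R.from_quat(o["tool_rot"]);print(o["ft_force"],o["eef_pos"])
ax=np.array([-np.sin(q[2]),np.cos(q[2]),0]);xd=np.array([np.cos(q[2]),np.sin(q[2]),0])
Rd=R.from_rotvec(-.4*ax)*R.from_matrix(np.c_[xd,-ax,[0,0,-1]])
pc=w(q,pts["p"])-Rd.apply([.011,0,.022])
print("turn",(Rd*Rm.inv()).as_rotvec().round(3),"contact shift",((pc-o["eef_pos"])*1000).round(1))
```

```text
[-0.51256343  0.11256263 -0.00617801] [ 0.49614659 -0.03384388  0.19945892]
turn [-0.013 -0.001 -0.052] contact shift [ 42.9 146.6 -13.5]
```

```bash
python3 -m inch '[10,60,0,0,0,0,0, 10,60,0,0,0,0,0, 10,60,0,0,0,0,0, 10,60,0,0,0,0,0]'; python3 -c "
from h import *
o=bot.get_obs();print(np.round(o['joint_pos'],3),np.round(o['joint_vel'],2))"
```

```text
clock: 3.63
eef_pos: [0.5063, -0.0079, 0.2005]
tool_rot: [0.98, -0.011, 0.198, -0.009]
ft_force: [0.0, 0.4, -0.4]
grip_width: -0.0
grasp_force: 0.0
[-0.029  0.021 -0.48   0.671  0.024  3.141] [-0.01 -0.   -0.01  0.   -0.   -0.  ]
```

Joint 6 is at its limit, so I use a quarter-turned tool, which makes no difference with the fingers shut.

```bash
cat > plan.py <<'E'
from fit2 import *
o=bot.get_obs();Rm=R.from_quat(o["tool_rot"]);E=np.array(o["eef_pos"])
ax=np.array([-np.sin(q[2]),np.cos(q[2]),0]);xd=np.array([np.cos(q[2]),np.sin(q[2]),0])
Rv=R.from_matrix(np.c_[ax,xd,[0,0,-1]])
Rd=R.from_rotvec(-.4*ax)*Rv
pc=w(q,pts["p"])-Rd.apply([0,.0145,.022])
if __name__=="__main__":
    print("turn",(Rd*Rm.inv()).as_rotvec().round(3),"turn to vertical",(Rv*Rm.inv()).as_rotvec().round(3),"contact shift",((pc-E)*1000).round(1),pc,o["ft_force"].__repr__(),np.round(o["joint_pos"],2))
E
python3 plan.py
```

```text
turn [-0.62   0.028  1.349] turn to vertical [-0.304  0.315  1.451] contact shift [ 29.6 121.  -15.9] [0.53587546 0.11313164 0.18461678] array([ 0.02208659,  0.41348803, -0.42724776]) [-0.03  0.02 -0.48  0.67  0.02  3.14]
```

```bash
python3 -m inch '[-30,20,30,-0.31,0.014,0.675,0, -30,40,30,-0.31,0.014,0.675,0, -30,60,30,-0.31,0.014,0.675,0, -30,80,30,-0.31,0.014,0.675,0, -30,80,30,-0.31,0.014,0.675,0, -30,80,30,-0.31,0.014,0.675,0, -30,80,30,-0.31,0.014,0.675,0, -30,80,30,-0.31,0.014,0.675,0]'; python3 plan.py
```

```text
clock: 4.3
eef_pos: [0.4759, 0.072, 0.2303]
tool_rot: [0.92, 0.341, 0.177, 0.075]
ft_force: [0.4, -0.3, -0.2]
grip_width: -0.0
grasp_force: 0.0
turn [-0.311  0.014  0.677] turn to vertical [-0.126  0.375  0.729] contact shift [ 59.9  41.2 -45.7] [0.53587546 0.11313164 0.18461678] array([ 0.41727176, -0.27796956, -0.17800692]) [ 0.2  -0.04 -0.45  0.79 -0.09  2.62]
```

```bash
python3 -m inch '[0,10,0,-0.311,0.014,0.677,0, 10,20,-10,-0.311,0.014,0.677,0, 20,30,-20,-0.311,0.014,0.677,0, 40,44,-46,-0.311,0.014,0.677,0, 40,44,-46,-0.311,0.014,0.677,0, 40,44,-46,-0.311,0.014,0.677,0, 40,44,-46,-0.311,0.014,0.677,0, 40,44,-46,-0.311,0.014,0.677,0]'; python3 plan.py
```

```text
clock: 4.97
eef_pos: [0.516, 0.1157, 0.184]
tool_rot: [0.735, 0.649, 0.131, 0.148]
ft_force: [-0.2, 0.5, 0.3]
grip_width: -0.0003
grasp_force: 0.0
turn [-0.001 -0.001  0.003] turn to vertical [0.049 0.396 0.003] contact shift [19.8 -2.5  0.6] [0.53587546 0.11313164 0.18461678] array([-0.17354581,  0.5238799 ,  0.25480083]) [ 0.31  0.1  -0.43  0.67 -0.16  1.97]
```

```bash
python3 -m inch '[8,-1,0,0,0,0,0, 14,-2,0,0,0,0,0, 17,-2,0,0,0,0,0, 19,-2,0,0,0,0,0, 20,-2,0,0,0,0,0, 21,-3,0,0,0,0,0]'
```

```text
clock: 5.47
eef_pos: [0.5371, 0.113, 0.1841]
tool_rot: [0.733, 0.65, 0.131, 0.149]
ft_force: [1.3, -0.1, 0.2]
grip_width: -0.0002
grasp_force: 0.0
```

```bash
python3 -m inch '[1,0,0,0,0,0,0, 2,0,0,0,0,0,0, 3,0,0,0,0,0,0]';python3 -m inch '[1,0,0,0,0,0,0, 2,0,0,0,0,0,0]'
```

```text
clock: 5.72
eef_pos: [0.5399, 0.1131, 0.1841]
tool_rot: [0.733, 0.651, 0.131, 0.149]
ft_force: [-1.0, -0.3, -0.1]
grip_width: -0.0003
grasp_force: 0.0
clock: 5.88
eef_pos: [0.5417, 0.113, 0.184]
tool_rot: [0.733, 0.651, 0.131, 0.149]
ft_force: [-3.2, -0.4, 0.7]
grip_width: 0.0
grasp_force: 1.4
```

```bash
python3 -m inch '[1,0,0,0,0,0,0, 2,0,0,0,0,0,0, 2,0,0,0,0,0,0]'
```

```text
clock: 6.13
eef_pos: [0.5434, 0.1129, 0.1838]
tool_rot: [0.733, 0.651, 0.13, 0.149]
ft_force: [-4.9, -1.4, 2.7]
grip_width: -0.0001
grasp_force: 2.2
```

```bash
python3 -m inch '[1,0,0,0,0,0,0, 1.5,0,0,0,0,0,0, 1.5,0,0,0,0,0,0]'
```

```text
clock: 6.38
eef_pos: [0.5448, 0.1126, 0.1838]
tool_rot: [0.733, 0.651, 0.13, 0.149]
ft_force: [-5.0, -1.6, 3.5]
grip_width: -0.0002
grasp_force: 2.5
```

```bash
python3 -m inch '[-40,5,0,0,0,0,0, -80,10,0,0,0,0,0, -115,14,0,0,0,0,0, -115,14,40,0,0,0,0, -115,14,80,0,0,0,0, -115,14,100,0.049,0.396,0.003,0, -115,14,100,0.049,0.396,0.003,0, -115,14,100,0.049,0.396,0.003,0]'
python3 - <<'E'
from fit2 import *
cv2.imwrite("pics/s2.png",cv2.resize(bot.camera("scene")[120:300,150:420],None,fx=2.9,fy=2.9));im=bot.camera("top")
cv2.imwrite("pics/t2.png",cv2.resize(im[110:310,140:400],None,fx=3,fy=3))
for c in["top","scene"]:
  for d in bot.spot_point(c,"tall_edge")[:2]: print(c,d["uv"],d["confidence"],atz(c,d["uv"],.17).round(3))
h=w(q,pts["h"])
for th in(0,.3,.4,.5,.6):
  p=w(q,(-.073-.168*np.sin(th),.083-.168*np.cos(th),.17)); print(th,p.round(3),proj("top",p).round(1),proj("scene",p).round(1))
E
```

```text
clock: 7.05
eef_pos: [0.4321, 0.1281, 0.2883]
tool_rot: [0.747, 0.665, 0.013, 0.01]
ft_force: [0.0, 0.6, -1.0]
grip_width: 0.0002
grasp_force: 0.0
scene [280.5, 202.8] 0.72 [0.492 0.106 0.17 ]
0 [0.566 0.079 0.17 ] [270.  184.6] [275.7 182.4]
0.3 [0.518 0.093 0.17 ] [266.4 203. ] [280.1 195.1]
0.4 [0.503 0.1   0.17 ] [263.8 208.9] [280.4 199.6]
0.5 [0.488 0.109 0.17 ] [260.7 214.6] [280.2 204.2]
0.6 [0.475 0.12  0.17 ] [257.  219.9] [279.3 208.8]
```

View pics/t2.png

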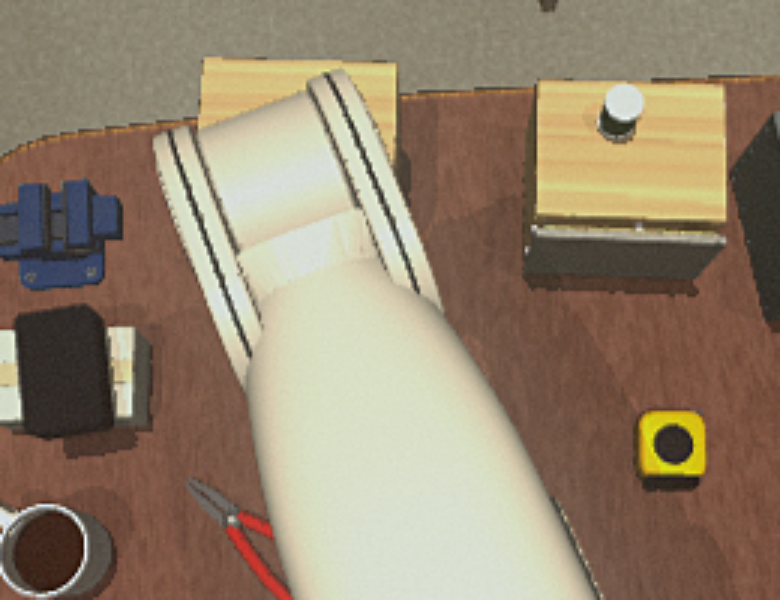

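The top view is blocked by the arm; the low door still looks shut. The scene view's edge at (280.5,202.8) suggests an angle of about 0.47, so I check it there.

View pics/s2.png

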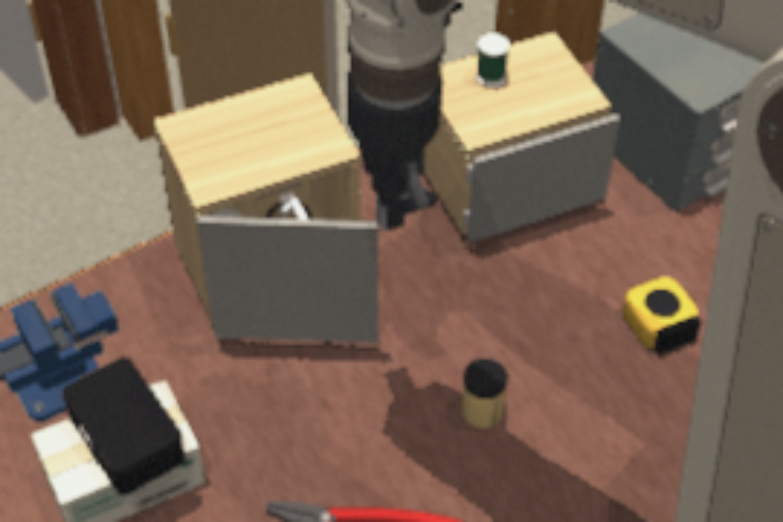

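The door is ajar with its free edge at crop (378,228), which gives an angle of about 0.47. The gap behind it is clear near the edge, and the low door is shut with its spool in place. Next: the hook path.

```bash
cat > hook.py <<'E'
from plan import *
def pt(th,r,s,z): return w(q,(-.073-r*np.sin(th)+s*np.cos(th),.083-r*np.cos(th)-s*np.sin(th),z))
if __name__=="__main__":
    i=pt(.47,.148,.030,.182); print("insert",i.round(3),((i-E)*1000).round(0),"turn",(Rv*Rm.inv()).as_rotvec().round(3))
    for th in np.arange(.47,1.6,.13): 
        p=pt(th,.142,.014,.182); print(round(th,2),p.round(3),((p-i)*1000).round(0))
E
python3 hook.py
```

```text
insert [0.529 0.106 0.182] [  97.  -21. -101.] turn [ 0.003  0.029 -0.005]
0.47 [0.519 0.12  0.182] [-10.  14.   0.]
0.6 [0.503 0.13  0.182] [-26.  24.   0.]
0.73 [0.489 0.142 0.182] [-40.  36.   0.]
0.86 [0.476 0.155 0.182] [-53.  49.   0.]
0.99 [0.465 0.171 0.182] [-63.  64.   0.]
1.12 [0.456 0.187 0.182] [-72.  80.   0.]
1.25 [0.45  0.204 0.182] [-79.  98.   0.]
1.38 [0.446 0.222 0.182] [-83. 116.   0.]
1.51 [0.444 0.241 0.182] [-85. 134.   0.]
```

```bash
python3 -m inch '[35,-10,0,0,0.029,0,0, 70,-18,0,0,0.029,0,0, 97,-22,0,0,0.029,0,0, 97,-22,0,0,0.029,0,0, 97,-22,-30,0,0.029,0,0, 97,-22,-60,0,0.029,0,0, 97,-22,-60,0,0.029,0,0]'
python3 - <<'E'
from hook import *
i=pt(.47,.148,.030,.182);print(((i-E)*1000).round(0),o["ft_force"])
im=bot.camera("scene");print(bot.spot_point("scene","tall_edge")[:1])
bot.camera("wrist")
cv2.imwrite("pics/w3.png",np.hstack([cv2.resize(im[130:270,190:340],(450,420)),bot.camera("wrist")[:,100:450]]))
E
```

```text
clock: 7.83
eef_pos: [0.5225, 0.1046, 0.2189]
tool_rot: [0.747, 0.665, -0.005, -0.001]
ft_force: [-0.8, -0.3, -0.3]
grip_width: -0.0001
grasp_force: 0.0
[  6.   2. -37.] [-0.82210756 -0.29704112 -0.29687313]
[{'uv': [280.5, 203.3], 'confidence': 0.59}]
```

View pics/w3.png

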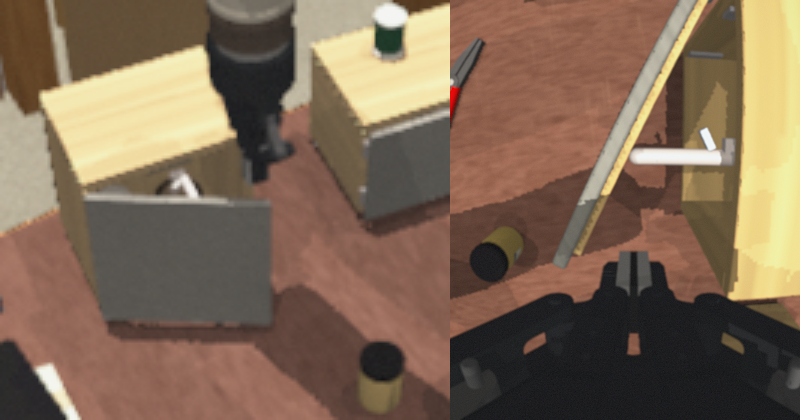

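Run:
```python
from hook import *
i=bot.camera_info("wrist");K=np.array(i["intrinsics"]);H=np.linalg.inv(np.array(i["hand_eye"]))
def pw(t):
    c=H[:3,:3]@t+H[:3,3];a=np.arctan2(np.hypot(*c[:2]),c[2]);return (K[:2,2]+K[0,0]*a*c[:2]/np.hypot(*c[:2])+[350,0]).round(0)
print("tip",[pw(np.array(t)) for t in[(.011,0,.022),(-.011,0,.022),(.011,.0145,.022)]])
for th in(.4,.47,.54):
  print(th,[pw(Rm.inv().apply(pt(th,r,s,.2)-E)) for r,s in((.17,0),(.17,-.012),(.0,0))])
```

```text
tip [array([634., 248.]), array([634., 288.]), array([665., 247.])]
0.4 [array([585., 281.]), array([563., 273.]), array([722., -29.])]
0.47 [array([564., 272.]), array([543., 262.]), array([722., -29.])]
0.54 [array([543., 261.]), array([523., 250.]), array([722., -29.])]
```

The picture matches the model: the door's end is at about (562,265), angle ≈ 0.45, and the fingertip is at (634,248–288), behind the door and clear of the spring plunger at (680,155). I go 12 mm farther in, then down.

```bash
python3 -m inch '[8,12,0,0,0,0,0, 8,12,-15,0,0,0,0, 8,12,-37,0,0,0,0, 8,12,-37,0,0,0,0]' && python3 hook.py
```

```text
clock: 8.37
eef_pos: [0.5345, 0.1172, 0.186]
tool_rot: [0.747, 0.665, -0.002, 0.0]
ft_force: [-0.7, -1.2, -1.2]
grip_width: 0.0
grasp_force: 0.0
insert [0.529 0.106 0.182] [ -6. -11.  -4.] turn [ 0.003 -0.003 -0.006]
0.47 [0.519 0.12  0.182] [-10.  14.   0.]
0.6 [0.503 0.13  0.182] [-26.  24.   0.]
0.73 [0.489 0.142 0.182] [-40.  36.   0.]
0.86 [0.476 0.155 0.182] [-53.  49.   0.]
0.99 [0.465 0.171 0.182] [-63.  64.   0.]
1.12 [0.456 0.187 0.182] [-72.  80.   0.]
1.25 [0.45  0.204 0.182] [-79.  98.   0.]
1.38 [0.446 0.222 0.182] [-83. 116.   0.]
1.51 [0.444 0.241 0.182] [-85. 134.   0.]
```

```bash
python3 -m inch '[-8,1,0,0,0,0,0, -16,3,0,0,0,0,0, -24,8,0,0,0,0,0, -32,13,0,0,0,0,0, -39,19,0,0,0,0,0, -46,25,0,0,0,0,0, -53,31,0,0,0,0,0, -59,38,0,0,0,0,0]'
```

```text
clock: 9.03
eef_pos: [0.4756, 0.1557, 0.1873]
tool_rot: [0.747, 0.665, -0.001, 0.001]
ft_force: [0.8, -0.0, -0.1]
grip_width: -0.0003
grasp_force: 0.2
```

```bash
python3 -m inch '[-6,8,0,0,0,0,0, -11,15,0,0,0,0,0, -16,23,0,0,0,0,0, -20,31,0,0,0,0,0, -23,40,0,0,0,0,0, -26,49,0,0,0,0,0, -28,58,0,0,0,0,0, -30,67,0,0,0,0,0]'
python3 - <<'E'
from hook import *
im=bot.camera("scene")
for d in bot.spot_point("scene","tall_edge")[:2]: print(d["uv"],d["confidence"])
for th in(1.1,1.2,1.3,1.4,1.5,1.6):print(th,proj("scene",pt(th,.168,-.006,.17)).round(1))
cv2.imwrite("pics/s4.png",cv2.resize(im[130:330,170:360],(760,800))[:600])
E
```

```text
clock: 9.7
eef_pos: [0.4463, 0.223, 0.187]
tool_rot: [0.747, 0.665, -0.001, 0.001]
ft_force: [0.3, -0.5, 0.4]
grip_width: 0.0001
grasp_force: 0.2
[253.9, 236.2] 0.88
1.1 [264.2 231.9]
1.2 [259.6 235.6]
1.3 [254.5 238.9]
1.4 [249.  241.8]
1.5 [243.1 244.3]
1.6 [236.9 246.3]
```

View pics/s4.png

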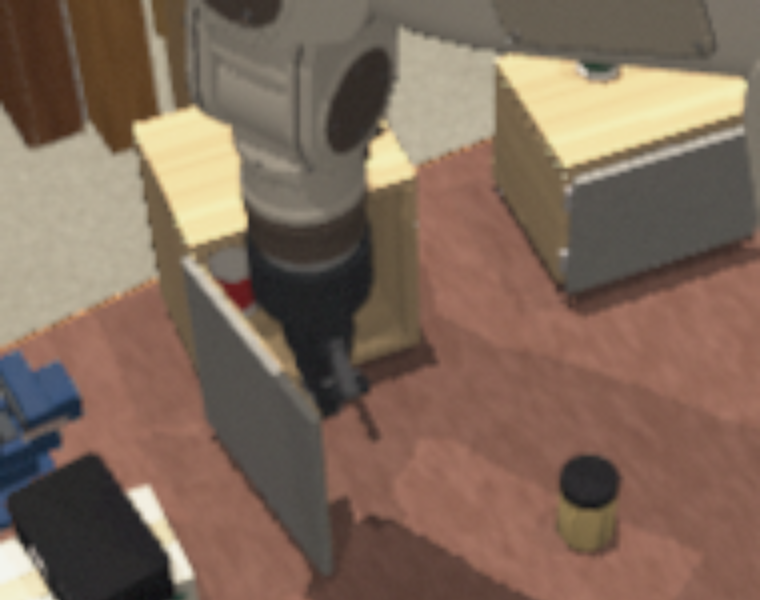

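The door stands at about 1.3 (edge at (254,236)), pushed from behind by the fingertip, with the carton clear. I push on to about 1.5, then back off and rise.

```bash
python3 -m inch '[-1,8,0,0,0,0,0, -2,16,0,0,0,0,0, -2,24,0,0,0,0,0, -1,31,0,0,0,0,0, -1,31,0,0,0,0,0, 0,20,0,0,0,0,0, 0,0,0,0,0,0,0, 0,-15,0,0,0,0,0]'; python3 -m inch '[0,0,40,0,0,0,0, 0,0,80,0,0,0,0, 0,0,110,0,0,0,0, -30,-30,110,0,0,0,0, -60,-60,110,0,0,0,0, -90,-90,110,0,0,0,0, -120,-120,110,0,0,0,0, -120,-120,110,0,0,0,0]'
python3 - <<'E'
from hook import *
im=bot.camera("scene");t=bot.camera("top")
for d in bot.spot_point("scene","tall_edge")[:2]: print(d["uv"],d["confidence"])
cv2.imwrite("pics/end.png",np.hstack([cv2.resize(im[120:350,130:350],(400,418)),cv2.resize(t[110:310,140:340],(400,418))]))
E
```

```text
clock: 10.47
eef_pos: [0.4462, 0.2056, 0.1868]
tool_rot: [0.747, 0.665, -0.002, 0.001]
ft_force: [0.5, -0.4, 0.3]
grip_width: 0.0
grasp_force: 0.0
clock: 11.13
eef_pos: [0.3207, 0.0829, 0.2967]
tool_rot: [0.748, 0.663, -0.003, 0.0]
ft_force: [-1.2, 0.3, -0.7]
grip_width: 0.0002
grasp_force: 0.0
[239.7, 248.3] 0.6
[275.2, 301.5] 0.31
```

View pics/end.png

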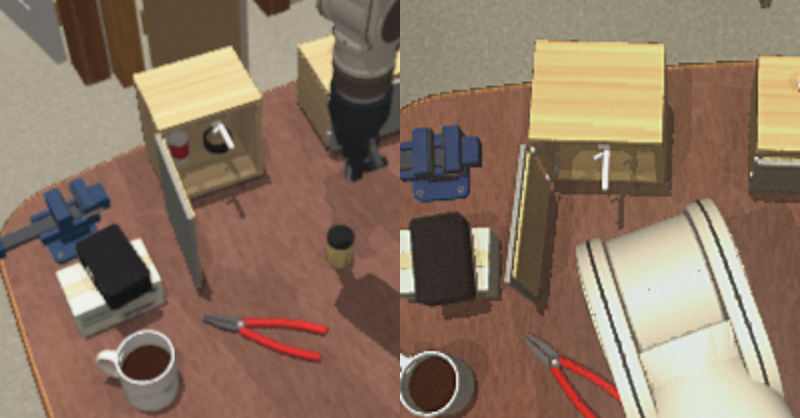

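The door stands wide open at about 1.55 (edge at (240,248)). The carton, pliers, mug and jar are undisturbed, the low door is shut, and the arm is clear.

```bash
python3 -c "
from workcell import bot
print(bot.job_done())"
```

```text
the job is handed in; nothing more can be done
None
```

The job is handed in: I pressed the tall cupboard's door until its latch let go, let it pop ajar, and pushed it from behind with the shut fingertips to about 1.55 rad; nothing was gripped, the low cupboard is still shut, nothing around looked moved, and the arm is clear.

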